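Hang the rinsed parts basket on the drip stand

ROBOT

A 6-joint arm with a two-finger parallel gripper is mounted at the origin on the work surface. World frame = base frame: x ahead of the robot, y to its left, z up, the work surface at z = 0. Lengths are in mm, angles in rad, forces in N, time in s.
With the tool pointing down it reaches from about 350 to 975 mm from the base axis. Payload 7.1 kg.
Tool frame: the origin (TCP) lies between the finger pads; the fingertips stand 8 mm ahead of it and the grasp point (between the pads) lies 11 mm behind it (ctrl.tips_ahead is the distance from the TCP to the fingertips, in mm); y points along the fingers, z is the direction in which the jaws open and shut, and the axes are right-handed (so a half turn about y gives the same grasp; the last joint's range is limited). The gripper opens to 88 mm and grips with 3 to 60 N. Pads are 20 mm wide; open, the fingers measure 115 mm over their backs; the gripper's body (75 mm by 178 mm) begins 61 mm behind the grasp point.
Start: joints at [-1.22, 0.423, 1.63, -0, 1.089, -0.019], TCP at [225.909, -582.726, 230.675] pointing down, gripper open.
Joint ranges: [-3, 3], [-0.9, 2.11], [0.09, 2.58], [-1.31, 4.45], [0.11, 2.69], [-2.54, 2.54]. Speed limits (rad/s): [2.39, 2.39, 3.01, 3.14, 3.14, 3.14].

INTERFACE

Orientations are given as a rotation vector (axis times angle).
In Python, from workcell import ctrl gives the robot as it stands.
- The arm moves only by the shell command python3 -m creep 'ROWS'. ROWS is JSON, a list of rows, each an object of numbers: "tx", "ty", "tz": the shift along the world's x, y, z in mm; "rx", "ry", "rz": the turn, a rotation vector about the world's x, y, z in rad; "fingers": the closure in counts, from 0 (fully open) to 255 (shut). A call has 1 to 10 rows; each row is the pose to reach, as a shift and turn from the pose commanded when the call began; what a row does not reach only later rows make up. A row lasts 1/8 s, in which the tool goes at most 62.5 mm and 10.7 degrees, less where a joint would pass 70% of its speed; a pose out of reach is approached as far as the arm can. A call with a gripper value outside its range is refused whole. The fingers move at their own pace and stop on an object; the grip force is fixed at half the most. Time passes only in rows, so rows that repeat a pose let the fingers close. It gives the time, the measured TCP pose, the force and the opening at its end, in the units of the state.
- ctrl.get_obs(): the state, without advancing time (a new reading comes with each control period).
- ctrl.get_image(name): name is "scene" or "top"; returns a dict with "pixels" (420x560x3 uint8, blue, green, red), "intrinsics" (3x3 intrinsics, pixels), "rvec" (rotation vector, rad) and "tvec" (3), from world to camera coordinates, as OpenCV has them. Camera axes: x right, y down, z forward; pixel columns grow to the right and rows downward; lengths in mm; the calibration is good to about 2 mm. A picture is of the moment at which its call begins. There is no depth.
- ctrl.close_job(): hands the job in, once; it reports no verdict.
The state is a dict: "t": time; "qpos": joint angles; "qvel": joint speeds; "joint_torque": joint torques, N m; "ee_pos": TCP position; "orientation": TCP orientation; "ft_force": force on the tool from outside, world axes, zero at the start; "moment": the same for the moment, N m; "width": finger opening in mm.
Only numpy, scipy, OpenCV 4.12 (cv2) and the standard library are available. Lean on these libraries where they do the work, as an engineer would, in place of code of your own. Each camera call takes 0.05 s, during which the arm holds its last target.

TASK

Hang the wire basket of rinsed castings up to drip: swing its folded bail up until it stands upright, without shoving the basket out of its place, then lift the basket by the bail and hang the bail's crossbar in both prongs of the sprung hook on the drip stand. Feel for the prongs and let the load down gently - the hook's spring is weak, so neither drop the basket on it nor bear down on it - and leave the basket hanging still and level, with the other things on the bench left alone.

Things in the scene. Friction and masses are not known exactly. Their poses are not given: they have to be found in the camera images.
- basket: round open stainless wire basket, 108 mm across, rim 60 mm high, 0.36 to 0.52 kg with its castings; the only basket with a bail. Origin: centre of its underside; z up; y along the bail's hinge, -x the side to which the bail is folded. Pivots at height 58 mm, 60 mm either side of the centre along y. Stands loose on the bench; a push of 2 to 3 N may slide it.
- bail (a joint): angle of the bail: 0 upright (crossbar straight above the centre), positive folded towards the basket's -x side; travels from -0.12 (stop just past upright) to 1.15 (stop above the rim). Light hinge friction (0.014 N m): stays where it is left.
- bail_mid (a point): middle of the bail's crossbar, a straight round steel bar 9 mm thick, 104 mm long (along the basket's y), 95 mm from the pivots; its two side wires are 6 mm thick, 120 mm apart. Folded, the bar is 35 mm or more above the rim and 15 to 35 mm outside it; upright, it is 153 mm above the basket's underside.
- stand: drip stand: 70 mm square foot fixed to the bench, clamp collar, upright rod 14 mm thick with a two-pronged hook. Origin: on the rod's axis at the bench; z up; the hook points to -x. Its two parallel prongs (7 mm wire) run 36 mm either side of the stand's x axis (65 mm free between); each has a flat-floored notch, open at the top, centred 95 mm out from the rod; free only from its front and above.
- notch_plumb (a point): point on the bench straight below the middle between the two notches (floors 20 mm long). The rod's height differs each time and is NOT measured: with the hook unloaded, a crossbar seated in the notches has its axis 208 to 263 mm above this point. Tips (23 mm nearer the free end) reach 14 mm above that axis, the backs 16 mm. Brought in level, the prongs must pass under the bar and over the rim.
- collar_top (a point): top of the clamp collar, on the rod's axis, 52 mm above the bench. The hook rides on the rod on a weak vertical spring: it holds up to about 1 N, then sinks about 0.6 mm per N, 12 mm at most (1 to 3 mm under the hung basket). More than 10 N on the hook is too much.
- bench_block: bystander, square steel block 65 x 65 x 22 mm; origin under its centre
- flux_jar: bystander, jar 44 mm across, 58 mm high; origin under its centre
- small_basket: bystander, smaller wire basket without a bail, 68 mm across, 45 mm high; origin under its centre
- mallet: bystander, wooden mallet 240 mm long, lying; origin under its middle, handle along its -x
- mandrel: bystander, tapered steel ring mandrel 290 mm long, 24 mm thick, lying along its x; origin under its middle
- beaker: bystander, glass cup 70 mm across, 85 mm high; origin under its centre
- brush: bystander, brush lying along its x; origin under it
There are look-alikes about, which are no part of the job. What is shaped like the basket but blue, green or yellow is not meant.

How it is judged (in metres and radians):
On the way, in this order (a step that is already met when the one before it is completed fails the run):
1. the bail stands upright (within 0.25 rad) while the basket still stands within 30 mm of its place (value of joint bail below 0.25 rad and distance of basket from where it was at the start of the episode below 0.03 m and height (world z) of basket below 0.01 m), for 0.2 s.
2. the basket is lifted clear of the bench (30 mm or more) (height (world z) of basket above 0.03 m and contact force between basket and table below 0.1 N), for 0.2 s.
At the end, for the whole second after the job is handed in: The basket hangs free and at rest from the stand, released, more than 30 mm above the bench; the middle of its crossbar is 78 to 112 mm out from the rod and within 15 mm of the midline between the prongs; basket level within 0.2 rad, square to the stand within 0.15 rad (contact force between basket and stand above 2 N and height (world z) of basket above 0.03 m and x of bail_mid in the frame of stand between -0.112 and -0.078 m and y of bail_mid in the frame of stand between -0.015 and 0.015 m and angle between basket's own z axis and vertical below 0.2 rad and angle between the y axis of basket and the y axis of stand, either way round below 0.15 rad and contact force between the fingers and basket below 0.05 N and linear speed of basket below 0.03 m/s and angular speed of basket below 0.4 rad/s); the robot touches nothing.
It fails at once if more than 10 N between the basket or its bail and the drip stand (dropped or pressed on) (contact force between basket and stand above 10 N).
It fails at once if the basket is shoved more than 30 mm along the bench before its bail is up (distance of basket from where it was at the start of the episode above 0.03 m and value of joint bail above 0.35 rad and height (world z) of basket below 0.01 m).
It fails at once if the basket tips by more than 0.7 rad (angle between basket's own z axis and vertical above 0.7 rad).
It fails at once if a bystander is moved by more than 30 mm (distance of any of bench_block, flux_jar, small_basket, mallet, mandrel, beaker, brush from where it was at the start of the episode above 0.03 m).
It also fails if it takes over 72 s, if anything falls off the work surface, if the arm or the gripper's body presses on something with over 40 N, if the wrist force passes 120 N, or if a joint passes its speed limit or range.

## Working session

There is one attempt and no reset: what is moved stays moved. The work goes in short steps, Python scripts to look and compute and a shell command to move; the robot and the scene stay as the last step left them, time stands still between calls to the robot, and variables do not carry over. Pictures are saved under pics/ and viewed, and the job is handed in when it is done.

```bash
ls; mkdir -p pics; python3 - <<'E'
from workcell import ctrl
import cv2
o=ctrl.get_obs(); print({k:(v if not hasattr(v,'round') else v) for k,v in o.items()})
for n in ["scene","top"]:
    im=ctrl.get_image(n); cv2.imwrite(f"pics/{n}0.png",im["pixels"]); print(n,im["intrinsics"],im["rvec"],im["tvec"])
E
```

```text
pics
{'t': 0.0, 'qpos': array([-1.21999454e+00,  4.23799438e-01,  1.63070265e+00,  6.40346302e-06,
        1.08859306e+00, -1.90238420e-02]), 'qvel': array([-1.57139006e-04, -1.45054848e-03, -5.02415935e-04,  9.64925114e-05,
        1.25596827e-03, -8.76743919e-04]), 'joint_torque': array([ 6.01781849e-04, -5.44636095e+01, -2.73667234e+01,  6.44524838e-02,
        2.27938994e-02, -1.03405578e-04]), 'ee_pos': array([ 225.73091656, -582.22352555,  229.92256674]), 'orientation': array([-0.37800594,  2.02109405, -2.01804748]), 'ft_force': array([ 0.33171445,  1.09019875, -0.57860436]), 'moment': array([-0.01634401,  0.00822376, -0.01744455]), 'width': 87.68183671941165}
scene [[523.14002168   0.         274.42901564]
 [  0.         523.14002168 208.37719344]
 [  0.           0.           1.        ]] [ 1.78196552  1.38778188 -0.75758492] [ -15.8135884  -185.62335279 1713.65307018]
top [[509.59793122   0.         281.870521  ]
 [  0.         509.59793122 206.89526621]
 [  0.           0.           1.        ]] [ 2.15552591 -2.13164606  0.16974089] [-102.04359276  527.87052115 1572.44795389]
```

View pics/scene0.png

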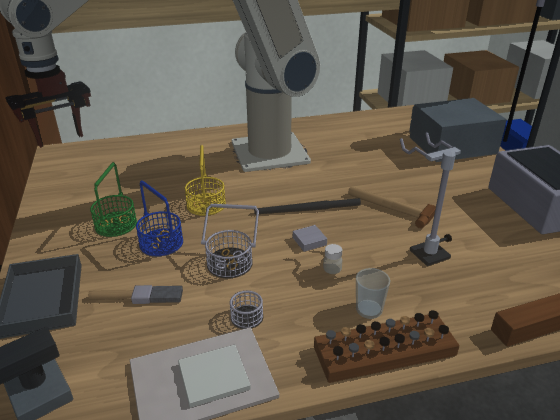

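View pics/top0.png

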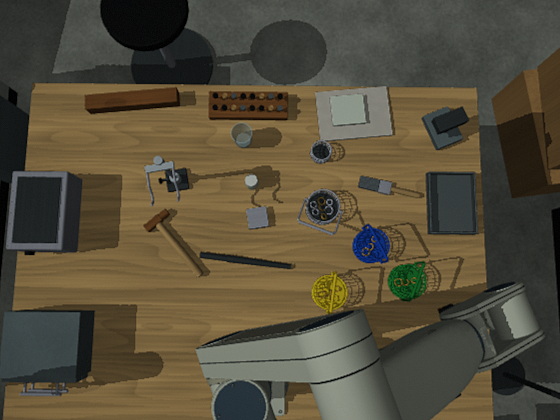

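The scene view shows the steel basket with its folded bail at about (230,255), the bar at about (230,207), and the stand's foot at about (430,253). In the top view the basket is at (322,206) and the stand at (178,180). I'll zoom in on both.

```bash
cat > h.py <<'E'
import numpy as np, cv2
from workcell import ctrl
from scipy.spatial.transform import Rotation as R
def cam(n):
    im=ctrl.get_image(n); im["R"]=R.from_rotvec(np.ravel(im["rvec"])).as_matrix(); im["t"]=np.ravel(im["tvec"]); return im
def ray(im,uv):
    d=np.linalg.inv(im["intrinsics"])@np.array([uv[0],uv[1],1.]); 
    return -im["R"].T@im["t"], im["R"].T@d
def onz(im,uv,z):
    c,d=ray(im,uv); return c+d*(z-c[2])/d[2]
def proj(im,p):
    return cv2.projectPoints(np.array(p,float).reshape(-1,1,3),np.ravel(im["rvec"]),np.ravel(im["tvec"]),im["intrinsics"],None)[0].reshape(-1,2)
def tri(a,ua,b,ub):
    c1,d1=ray(a,ua);c2,d2=ray(b,ub);s=np.linalg.lstsq(np.c_[d1,-d2],c2-c1,rcond=None)[0]
    p,q=c1+s[0]*d1,c2+s[1]*d2; return (p+q)/2,np.linalg.norm(p-q)
def crop(im,x,y,w,h,k,name):
    c=cv2.resize(im["pixels"][y:y+h,x:x+w],None,fx=k,fy=k,interpolation=cv2.INTER_CUBIC); cv2.imwrite("pics/"+name,c)
E
python3 - <<'E'
from h import *
s=cam("scene");t=cam("top")
crop(s,180,190,100,100,6,"s_b.png");crop(t,285,160,90,90,6,"t_b.png")
crop(s,390,120,90,150,4,"s_s.png");crop(t,130,140,100,90,6,"t_s.png")
E
```

```text
(no output)
```

View pics/s_b.png

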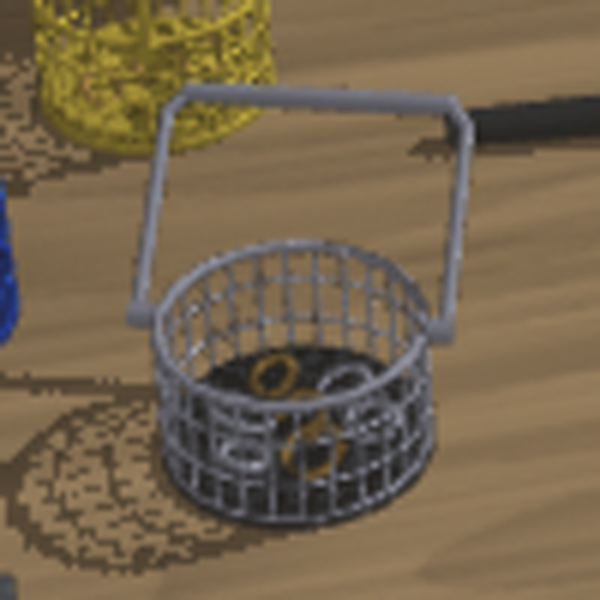

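View pics/t_b.png

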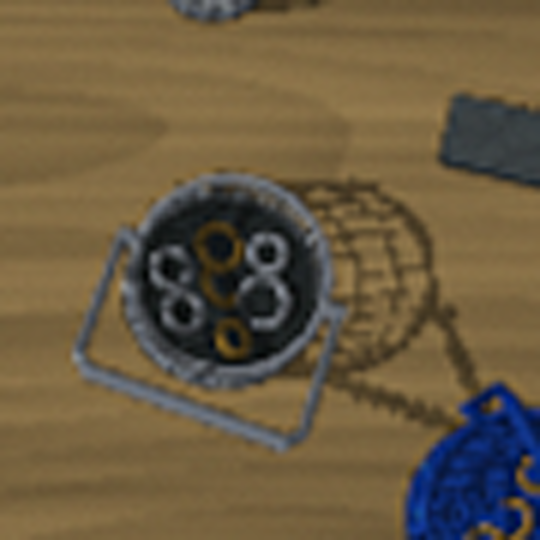

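View pics/s_s.png

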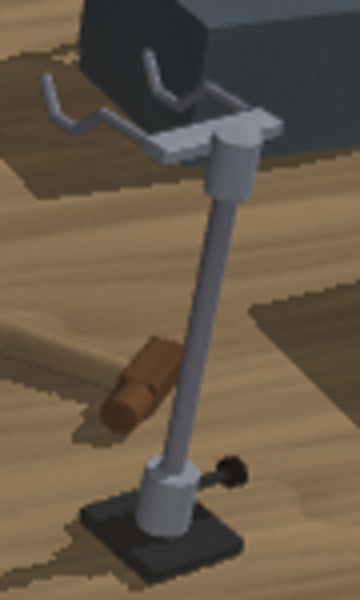

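View pics/t_s.png

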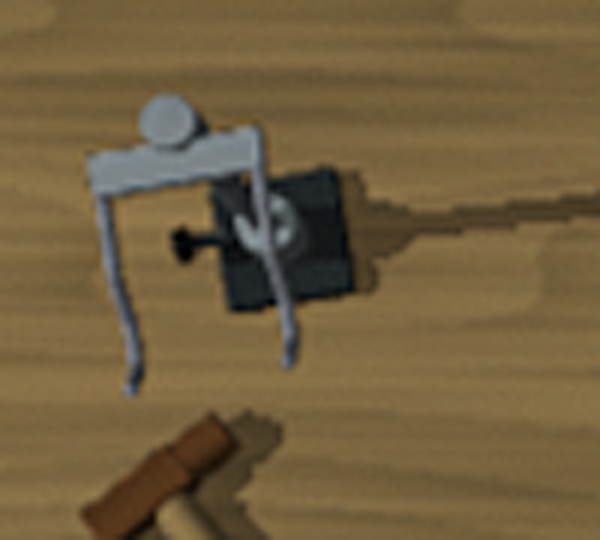

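```bash
python3 - <<'E'
from h import *
np.set_printoptions(precision=1,suppress=True)
s=cam("scene");t=cam("top")
S=lambda x0,y0,k,p:np.array([(p[0]+.5)/k-.5+x0,(p[1]+.5)/k-.5+y0])
sb=lambda *p:S(180,190,6,p); tb=lambda *p:S(285,160,6,p); ss=lambda *p:S(390,120,4,p); ts=lambda *p:S(130,140,6,p)
for n,a,b in [("barR",sb(185,95),tb(290,443)),("barL",sb(462,105),tb(83,362)),("pivR",sb(141,313),tb(337,312)),("pivL",sb(440,330),tb(126,237)),
 ("rodtop",ss(236,130),ts(168,116)),("tipR",ss(47,77),ts(290,365)),("tipR?",ss(47,77),ts(133,390)),("tip2",ss(150,52),ts(133,390)),("tip2?",ss(150,52),ts(290,365)),
 ("collar",ss(170,470),ts(265,215))]:
    print(n,*tri(s,a,t,b))
print("collar z52",onz(s,ss(170,470),52),onz(t,ts(265,215),52))
print("pivots mid z58",onz(t,tb(231.5,274.5),58), "rimctr top z60",onz(t,tb(229,278),60))
print("foot corners",[onz(t,ts(*p),8) for p in [(232,308),(352,290),(330,170)]])
E
```

```text
barR [ 439.6 -249.6  108.6] 1.6000000476992182
barL [ 479.1 -145.4  111.5] 1.6883843058087484
pivR [ 513.4 -280.1   59.8] 0.28847661782638456
pivL [ 551.8 -170.3   58.9] 0.19125061819644276
rodtop [621.2 245.4 275.7] 1.4904946726441581
tipR [510.  189.8 261.1] 2.2447568231794635
tipR? [487.7 234.1 252. ] 57.13968016555799
tip2 [497.5 260.3 262.4] 2.348028048644074
tip2? [520.7 213.8 273.8] 59.579866242351905
collar [623.1 245.6  53.8] 3.7495846101333505
collar z52 [620.8 245.   52. ] [624.3 247.7  52. ]
pivots mid z58 [ 532.8 -225.5   58. ] rimctr top z60 [ 530.6 -224.    60. ]
foot corners [array([582.2, 272.7,   8. ]), array([592.9, 208.3,   8. ]), array([659.2, 222.9,   8. ])]
```

```bash
python3 - <<'E'
from h import *
o=ctrl.get_obs(); M=R.from_rotvec(o["orientation"]).as_matrix(); print(M.round(3)); print("jaw yaw",np.arctan2(M[1,2],M[0,2]))
b=np.array([459.4,-197.5]); print("delta to bar",b-o["ee_pos"][:2], o["ee_pos"])
for y in (-.35,): 
  d=y-np.arctan2(M[1,2],M[0,2]); print((d+np.pi/2)%np.pi-np.pi/2)
E
```

```text
[[-0.932 -0.     0.361]
 [-0.361  0.001 -0.932]
 [-0.    -1.    -0.001]]
jaw yaw -1.2009937042497079
delta to bar [233.56326454 385.06786129] [ 225.83673546 -582.56786129  230.40050964]
0.8509937042497078
```

```bash
python3 -m creep '[{"tx":30,"ty":48,"rz":0.1},{"tx":60,"ty":96,"rz":0.21},{"tx":90,"ty":145,"rz":0.33},{"tx":120,"ty":193,"rz":0.45},{"tx":150,"ty":241,"rz":0.57},{"tx":180,"ty":290,"rz":0.69},{"tx":210,"ty":340,"rz":0.8},{"tx":233.5,"ty":385,"rz":0.851},{"tx":233.5,"ty":385,"rz":0.851},{"tx":233.5,"ty":385,"rz":0.851}]'
python3 - <<'E'
from h import *
o=ctrl.get_obs(); M=R.from_rotvec(o["orientation"]).as_matrix(); print("jaw yaw",np.arctan2(M[1,2],M[0,2]),o["ee_pos"],o["qpos"])
E
```

```text
jaw yaw -1.2009937042497079 [ 225.83673546 -582.56786129  230.40050964] [-1.22001990e+00  4.23386723e-01  1.63014247e+00 -5.24138187e-06
  1.08862005e+00 -1.90237661e-02]schema error: expected keys tx, ty, tz, rx, ry, rz, fingers
```

Every row has to carry all seven keys.

```bash
python3 -m creep '[{"tx":30,"ty":48,"tz":0,"rx":0,"ry":0,"rz":0.1,"fingers":0},{"tx":60,"ty":96,"tz":0,"rx":0,"ry":0,"rz":0.21,"fingers":0},{"tx":90,"ty":145,"tz":0,"rx":0,"ry":0,"rz":0.33,"fingers":0},{"tx":120,"ty":193,"tz":0,"rx":0,"ry":0,"rz":0.45,"fingers":0},{"tx":150,"ty":241,"tz":0,"rx":0,"ry":0,"rz":0.57,"fingers":0},{"tx":180,"ty":290,"tz":0,"rx":0,"ry":0,"rz":0.69,"fingers":0},{"tx":210,"ty":340,"tz":0,"rx":0,"ry":0,"rz":0.8,"fingers":0},{"tx":233.5,"ty":385,"tz":0,"rx":0,"ry":0,"rz":0.851,"fingers":0},{"tx":233.5,"ty":385,"tz":0,"rx":0,"ry":0,"rz":0.851,"fingers":0},{"tx":233.5,"ty":385,"tz":0,"rx":0,"ry":0,"rz":0.851,"fingers":0}]'
python3 - <<'E'
from h import *
o=ctrl.get_obs(); M=R.from_rotvec(o["orientation"]).as_matrix(); print("jaw yaw",np.arctan2(M[1,2],M[0,2]),o["ee_pos"],o["qpos"])
E
```

```text
t: 1.55
ee_pos: [459.3, -197.8, 230.7]
orientation: [-1.023, 1.462, -1.462]
ft_force: [0.0, 0.0, 0.4]
width: 87.7
jaw yaw -0.3494713092614807 [ 459.34119506 -197.79805928  230.69092226] [-4.30247013e-01  2.39713032e-01  1.90148997e+00 -3.23872971e-04
  1.00038291e+00 -8.06008216e-02]
```

```bash
python3 -m creep '[{"tx":0,"ty":0,"tz":-40,"rx":0,"ry":0,"rz":0,"fingers":0},{"tx":0,"ty":0,"tz":-80,"rx":0,"ry":0,"rz":0,"fingers":0},{"tx":0,"ty":0,"tz":-110,"rx":0,"ry":0,"rz":0,"fingers":0},{"tx":0,"ty":0,"tz":-130,"rx":0,"ry":0,"rz":0,"fingers":0},{"tx":0,"ty":0,"tz":-130,"rx":0,"ry":0,"rz":0,"fingers":0}]'
python3 - <<'E'
from h import *
s=cam("scene");t=cam("top")
crop(s,160,120,130,170,4,"s_b1.png");crop(t,265,140,120,120,5,"t_b1.png")
E
```

```text
t: 2.17
ee_pos: [457.9, -198.6, 99.4]
orientation: [-1.023, 1.467, -1.462]
ft_force: [-0.5, -0.2, -0.4]
width: 87.8
```

View pics/s_b1.png

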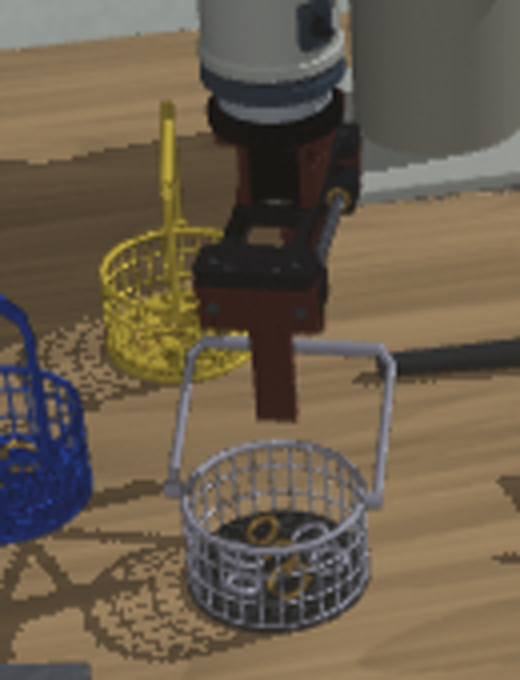

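View pics/t_b1.png

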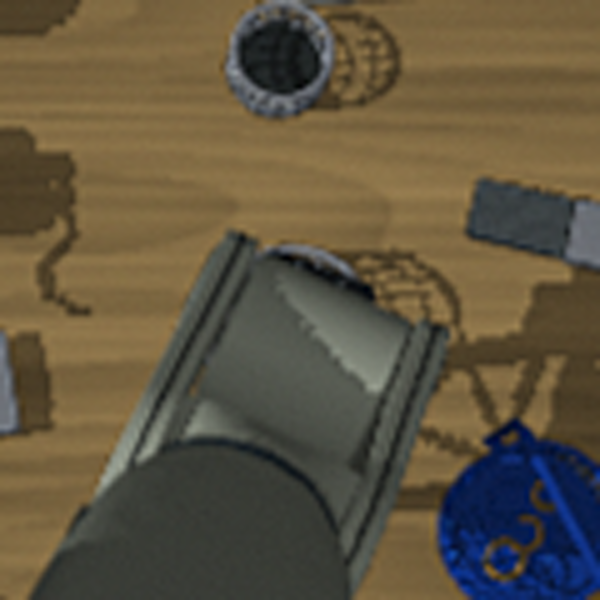

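The front finger stands ahead of the bar near its middle (crop 275,380), and the bar lies between the jaws. I'll close to a loose cage.

```bash
python3 -m creep '[{"tx":0,"ty":0,"tz":0,"rx":0,"ry":0,"rz":0,"fingers":120},{"tx":0,"ty":0,"tz":0,"rx":0,"ry":0,"rz":0,"fingers":200},{"tx":0,"ty":0,"tz":0,"rx":0,"ry":0,"rz":0,"fingers":200},{"tx":0,"ty":0,"tz":0,"rx":0,"ry":0,"rz":0,"fingers":200},{"tx":0,"ty":0,"tz":0,"rx":0,"ry":0,"rz":0,"fingers":200}]'
python3 - <<'E'
from h import *
a0=0.98; x=np.array([np.cos(-.349),np.sin(-.349)])
for a in (.9,.8,.7,.6,.5,.4,.3,.2,.1,0,-.05):
    d=95*(np.sin(a0)-np.sin(a)); print(a,(d*x).round(1),round(95*(np.cos(a)-np.cos(a0)),1))
E
```

```text
t: 2.9
ee_pos: [459.4, -197.7, 100.7]
orientation: [-1.023, 1.462, -1.462]
ft_force: [-0.1, 0.8, 0.5]
width: 41.4
0.9 [ 4.2 -1.5] 6.1
0.8 [10.1 -3.7] 13.3
0.7 [16.6 -6.1] 19.7
0.6 [23.7 -8.6] 25.5
0.5 [ 31.3 -11.4] 30.5
0.4 [ 39.4 -14.3] 34.6
0.3 [ 47.8 -17.4] 37.8
0.2 [ 56.4 -20.5] 40.2
0.1 [ 65.2 -23.7] 41.6
0 [ 74.1 -27. ] 42.1
-0.05 [ 78.6 -28.6] 42.0
```

```bash
python3 -m creep '[{"tx":0,"ty":0,"tz":0,"rx":0,"ry":0,"rz":0,"fingers":200},{"tx":0,"ty":0,"tz":0,"rx":0,"ry":0,"rz":0,"fingers":200},{"tx":0,"ty":0,"tz":0,"rx":0,"ry":0,"rz":0,"fingers":200},{"tx":0,"ty":0,"tz":0,"rx":0,"ry":0,"rz":0,"fingers":200}]'
```

```text
t: 3.4
ee_pos: [459.4, -197.7, 100.7]
orientation: [-1.023, 1.462, -1.462]
ft_force: [-0.7, -0.3, -0.3]
width: 18.9
```

```bash
python3 -m creep '[{"tx":4.2,"ty":-1.5,"tz":5,"rx":0,"ry":0,"rz":0,"fingers":200},{"tx":10.1,"ty":-3.7,"tz":11,"rx":0,"ry":0,"rz":0,"fingers":200},{"tx":16.6,"ty":-6.1,"tz":17,"rx":0,"ry":0,"rz":0,"fingers":200},{"tx":23.7,"ty":-8.6,"tz":23,"rx":0,"ry":0,"rz":0,"fingers":200},{"tx":31.3,"ty":-11.4,"tz":28,"rx":0,"ry":0,"rz":0,"fingers":200},{"tx":39.4,"ty":-14.3,"tz":33,"rx":0,"ry":0,"rz":0,"fingers":200},{"tx":47.8,"ty":-17.4,"tz":37,"rx":0,"ry":0,"rz":0,"fingers":200}]'
python3 - <<'E'
from h import *
s=cam("scene")
crop(s,160,120,130,170,4,"s_b2.png")
E
```

```text
t: 4.28
ee_pos: [508.1, -215.5, 138.1]
orientation: [-1.022, 1.461, -1.463]
ft_force: [0.6, 0.2, 1.0]
width: 18.9
```

View pics/s_b2.png

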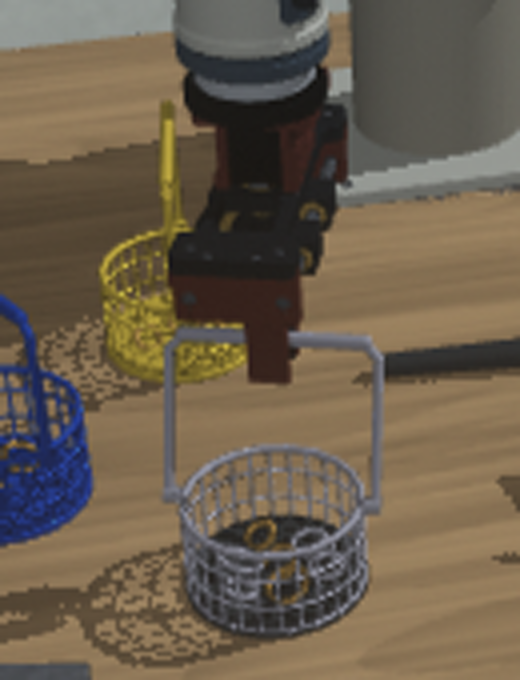

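The bar is caged and swinging up, and the basket hasn't moved (its base is still near crop 275,600). I'll carry on to upright, then grip.

```bash
python3 -m creep '[{"tx":8,"ty":-3,"tz":2.5,"rx":0,"ry":0,"rz":0,"fingers":200},{"tx":16,"ty":-6,"tz":4,"rx":0,"ry":0,"rz":0,"fingers":200},{"tx":23,"ty":-8.5,"tz":5,"rx":0,"ry":0,"rz":0,"fingers":200},{"tx":27,"ty":-10,"tz":5,"rx":0,"ry":0,"rz":0,"fingers":200},{"tx":27,"ty":-10,"tz":5,"rx":0,"ry":0,"rz":0,"fingers":215},{"tx":27,"ty":-10,"tz":5,"rx":0,"ry":0,"rz":0,"fingers":215},{"tx":27,"ty":-10,"tz":5,"rx":0,"ry":0,"rz":0,"fingers":215}]'
python3 - <<'E'
from h import *
s=cam("scene");t=cam("top")
crop(s,160,120,130,170,4,"s_b3.png")
E
```

```text
t: 5.2
ee_pos: [534.0, -225.0, 142.6]
orientation: [-1.023, 1.462, -1.462]
ft_force: [-0.2, 0.2, 0.1]
width: 13.7
```

View pics/s_b3.png

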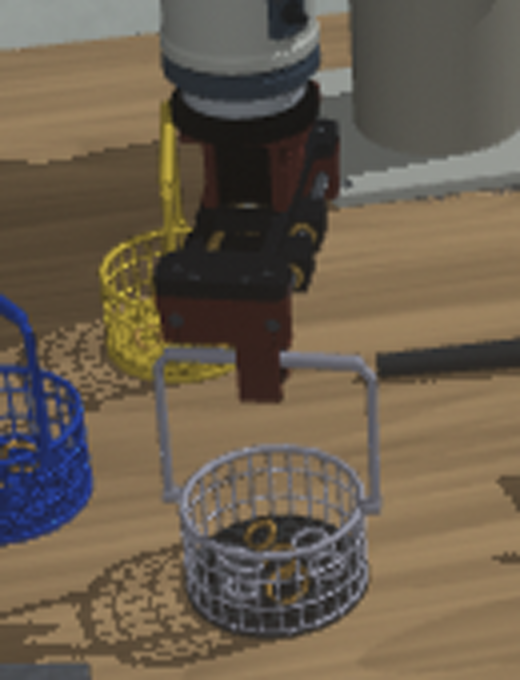

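The bail stands upright, with the bar ends at crop (165,353) and (370,362), and the basket in place. Now I'll grip and raise it slightly.

```bash
python3 -m creep '[{"tx":0,"ty":0,"tz":0,"rx":0,"ry":0,"rz":0,"fingers":255},{"tx":0,"ty":0,"tz":0,"rx":0,"ry":0,"rz":0,"fingers":255},{"tx":0,"ty":0,"tz":0,"rx":0,"ry":0,"rz":0,"fingers":255},{"tx":0,"ty":0,"tz":0,"rx":0,"ry":0,"rz":0,"fingers":255},{"tx":0,"ty":0,"tz":0,"rx":0,"ry":0,"rz":0,"fingers":255},{"tx":0,"ty":0,"tz":0,"rx":0,"ry":0,"rz":0,"fingers":255}]'
python3 -m creep '[{"tx":0,"ty":0,"tz":2,"rx":0,"ry":0,"rz":0,"fingers":255},{"tx":0,"ty":0,"tz":5,"rx":0,"ry":0,"rz":0,"fingers":255},{"tx":0,"ty":0,"tz":10,"rx":0,"ry":0,"rz":0,"fingers":255},{"tx":0,"ty":0,"tz":20,"rx":0,"ry":0,"rz":0,"fingers":255},{"tx":0,"ty":0,"tz":30,"rx":0,"ry":0,"rz":0,"fingers":255},{"tx":0,"ty":0,"tz":40,"rx":0,"ry":0,"rz":0,"fingers":255},{"tx":0,"ty":0,"tz":40,"rx":0,"ry":0,"rz":0,"fingers":255},{"tx":0,"ty":0,"tz":40,"rx":0,"ry":0,"rz":0,"fingers":255}]'
python3 - <<'E'
from h import *
s=cam("scene");t=cam("top")
crop(s,160,100,130,170,4,"s_b4.png")
E
```

```text
t: 6.05
ee_pos: [534.2, -225.1, 142.7]
orientation: [-1.023, 1.462, -1.462]
ft_force: [-0.7, -0.1, 0.6]
width: 8.0
t: 7.05
ee_pos: [534.1, -225.1, 182.6]
orientation: [-1.023, 1.462, -1.462]
ft_force: [-0.1, -0.5, -3.1]
width: 7.8
```

View pics/s_b4.png

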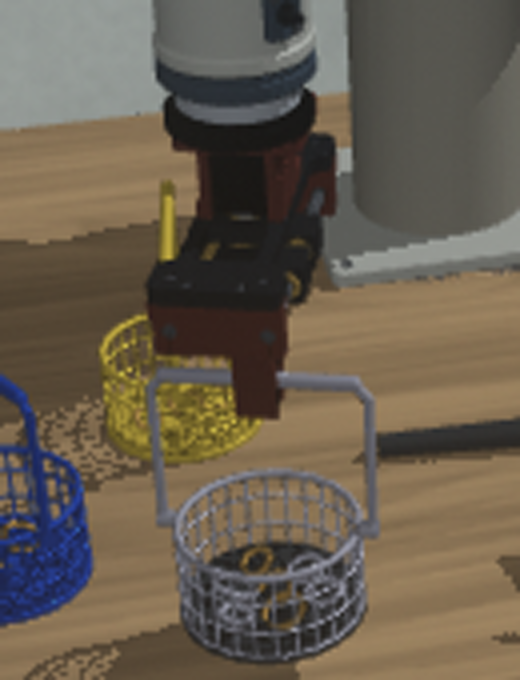

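The basket is clear of the bench and hanging square, with about 3 to 4 N on the wrist. I'll raise it and carry it to a point in front of the hook.

```bash
python3 -m creep '[{"tx":0,"ty":0,"tz":15,"rx":0,"ry":0,"rz":0,"fingers":255},{"tx":0,"ty":0,"tz":40,"rx":0,"ry":0,"rz":0,"fingers":255},{"tx":0,"ty":0,"tz":65,"rx":0,"ry":0,"rz":0,"fingers":255},{"tx":-3,"ty":10,"tz":85,"rx":0,"ry":0,"rz":0.02,"fingers":255},{"tx":-8,"ty":30,"tz":90,"rx":0,"ry":0,"rz":0.05,"fingers":255},{"tx":-16,"ty":60,"tz":90,"rx":0,"ry":0,"rz":0.09,"fingers":255},{"tx":-25,"ty":95,"tz":90,"rx":0,"ry":0,"rz":0.13,"fingers":255},{"tx":-34,"ty":130,"tz":90,"rx":0,"ry":0,"rz":0.17,"fingers":255},{"tx":-43,"ty":165,"tz":90,"rx":0,"ry":0,"rz":0.21,"fingers":255},{"tx":-53,"ty":200,"tz":90,"rx":0,"ry":0,"rz":0.25,"fingers":255}]'
python3 -m creep '[{"tx":-9,"ty":35,"tz":0,"rx":0,"ry":0,"rz":0.05,"fingers":255},{"tx":-18,"ty":70,"tz":0,"rx":0,"ry":0,"rz":0.09,"fingers":255},{"tx":-27,"ty":105,"tz":0,"rx":0,"ry":0,"rz":0.13,"fingers":255},{"tx":-36,"ty":140,"tz":0,"rx":0,"ry":0,"rz":0.17,"fingers":255},{"tx":-45,"ty":175,"tz":0,"rx":0,"ry":0,"rz":0.21,"fingers":255},{"tx":-52,"ty":200,"tz":0,"rx":0,"ry":0,"rz":0.24,"fingers":255},{"tx":-58,"ty":220,"tz":0,"rx":0,"ry":0,"rz":0.262,"fingers":255},{"tx":-62,"ty":232,"tz":0,"rx":0,"ry":0,"rz":0.273,"fingers":255},{"tx":-62,"ty":235,"tz":0,"rx":0,"ry":0,"rz":0.273,"fingers":255},{"tx":-62,"ty":235,"tz":0,"rx":0,"ry":0,"rz":0.273,"fingers":255}]'
python3 - <<'E'
from h import *
s=cam("scene");t=cam("top")
crop(s,360,60,130,180,4,"s_c.png");crop(t,120,130,150,150,4,"t_c.png")
o=ctrl.get_obs();M=R.from_rotvec(o["orientation"]).as_matrix(); print("jaw yaw",np.arctan2(M[1,2],M[0,2]),o["ee_pos"])
E
```

```text
t: 8.4
ee_pos: [479.4, -22.9, 272.1]
orientation: [-1.163, 1.282, -1.279]
ft_force: [0.7, -0.2, -4.5]
width: 8.0
t: 9.65
ee_pos: [419.0, 209.7, 272.5]
orientation: [-1.287, 1.081, -1.081]
ft_force: [0.1, 0.1, -3.8]
width: 7.7
jaw yaw 0.17240656405814517 [419.24130702 209.33522477 272.60323313]
```

View pics/s_c.png

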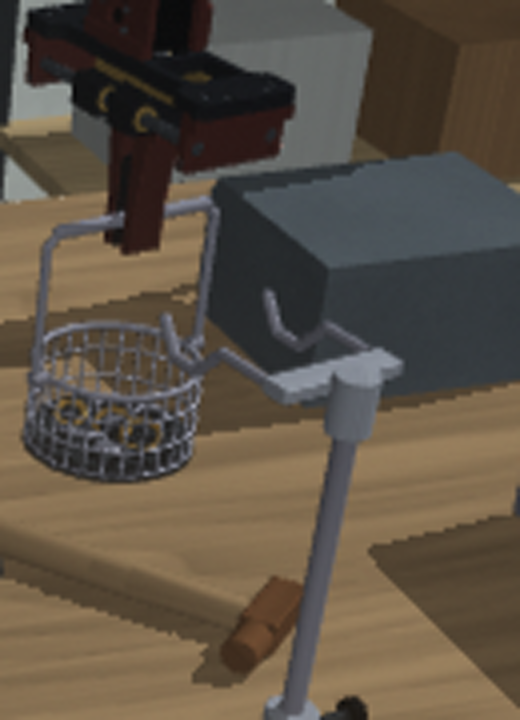

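View pics/t_c.png

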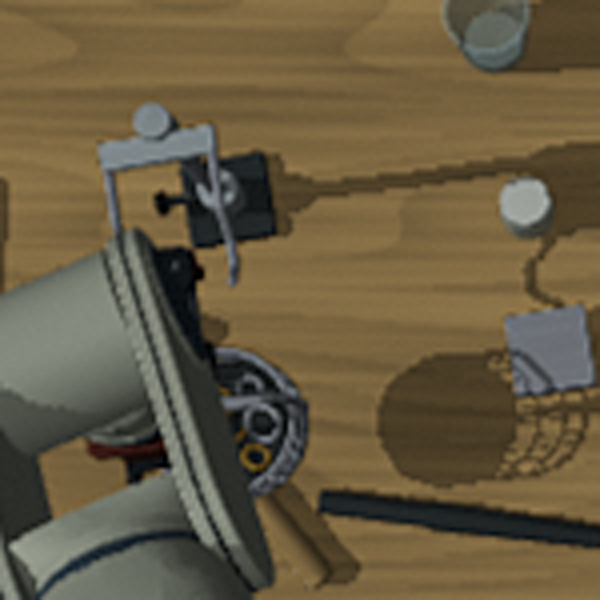

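```bash
python3 - <<'E'
from h import *
np.set_printoptions(precision=1,suppress=True)
s=cam("scene");t=cam("top")
S=lambda p:np.array([(p[0]+.5)/4-.5+360,(p[1]+.5)/4-.5+60])
a,b=[onz(s,S(p),283.6) for p in [(60,232),(210,207)]]
print(a,b,(a+b)/2,np.hypot(*(b-a)[:2]),np.arctan2(-(b-a)[0],(b-a)[1]))
for z in (255,258,261,264): 
    q=[onz(s,S(p),z) for p in [(168,318),(268,294)]]; print(z,q,sum(q)/2)
o=ctrl.get_obs(); rod=np.array([622.,245.6]); 
u=np.array([np.cos(.174),np.sin(.174)]);v=np.array([-u[1],u[0]])
d=o["ee_pos"][:2]-rod; print("TCP in stand",d@u,d@v); d=((a+b)/2)[:2]-rod; print("bar in stand",d@u,d@v)
E
```

```text
[430.4 157.  283.6] [419.3 259.1 283.6] [424.9 208.1 283.6] 102.65237963311128 0.1079137868227126
255 [array([499.8, 197.3, 255. ]), array([485.5, 267.8, 255. ])] [492.7 232.5 255. ]
258 [array([505.4, 194.2, 258. ]), array([491.2, 264.3, 258. ])] [498.3 229.3 258. ]
261 [array([511. , 191.2, 261. ]), array([496.9, 260.9, 261. ])] [503.9 226.  261. ]
264 [array([516.6, 188.1, 264. ]), array([502.5, 257.4, 264. ])] [509.6 222.8 264. ]
TCP in stand -205.86333625139244 -0.6376229813555554
bar in stand -200.6510733469906 -2.837679724534226
```

```bash
python3 -m creep '[{"tx":10,"ty":1.8,"tz":0,"rx":0,"ry":0,"rz":0,"fingers":255},{"tx":25,"ty":4.4,"tz":0,"rx":0,"ry":0,"rz":0,"fingers":255},{"tx":40,"ty":7,"tz":0,"rx":0,"ry":0,"rz":0,"fingers":255},{"tx":55,"ty":9.7,"tz":0,"rx":0,"ry":0,"rz":0,"fingers":255},{"tx":70,"ty":12.4,"tz":0,"rx":0,"ry":0,"rz":0,"fingers":255},{"tx":85,"ty":15,"tz":0,"rx":0,"ry":0,"rz":0,"fingers":255},{"tx":97,"ty":17.1,"tz":0,"rx":0,"ry":0,"rz":0,"fingers":255},{"tx":105,"ty":19,"tz":0,"rx":0,"ry":0,"rz":0,"fingers":255},{"tx":109,"ty":20,"tz":0,"rx":0,"ry":0,"rz":0,"fingers":255},{"tx":109,"ty":20,"tz":0,"rx":0,"ry":0,"rz":0,"fingers":255}]'
python3 - <<'E'
from h import *
s=cam("scene");t=cam("top")
crop(s,360,60,130,150,5,"s_d.png");crop(t,120,130,120,120,5,"t_d.png")
o=ctrl.get_obs();M=R.from_rotvec(o["orientation"]).as_matrix(); print("jaw yaw",np.arctan2(M[1,2],M[0,2]),o["ee_pos"],o["ft_force"])
E
```

```text
t: 11.1
ee_pos: [528.2, 229.9, 272.6]
orientation: [-1.286, 1.081, -1.081]
ft_force: [0.7, -0.3, -5.0]
width: 8.5
jaw yaw 0.1730963687657522 [527.80942895 229.81671124 272.63556735] [ 0.23928552 -0.70715961 -4.86220017]
```

View pics/s_d.png

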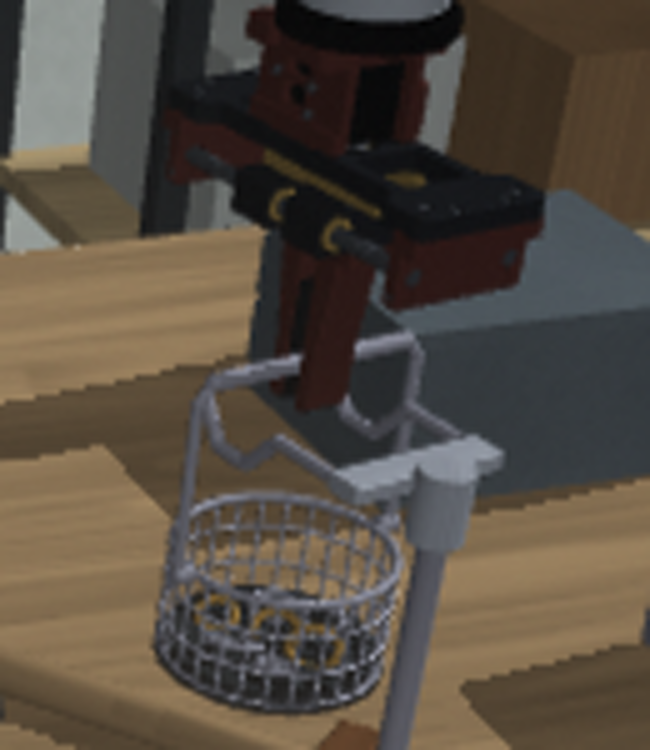

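View pics/t_d.png

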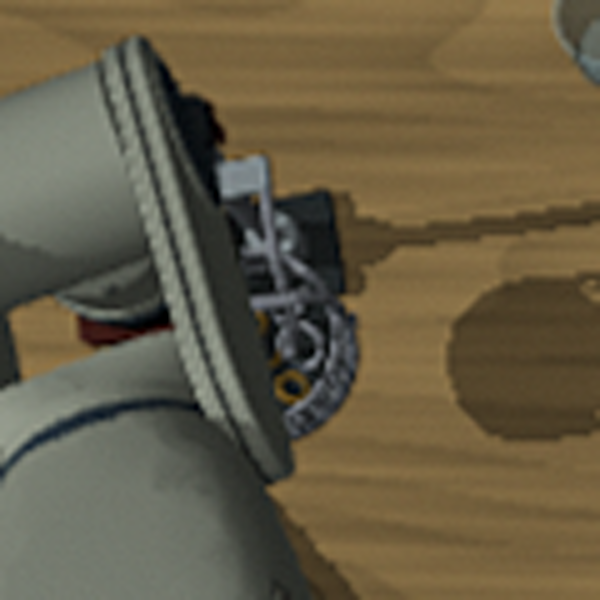

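```bash
python3 - <<'E'
from h import *
np.set_printoptions(precision=1,suppress=True)
s=cam("scene");t=cam("top");o=ctrl.get_obs();p=o["ee_pos"]
u=np.array([np.cos(.174),np.sin(.174),0]);v=np.array([-u[1],u[0],0])
C=lambda q:(q-[360,60]+.5)*5-.5
for off in (-52,-36,36,52):
    print(off,*[C(proj(s,[*(p+off*v)[:2],z])[0]) for z in (283.6,248,240)])
T=lambda q:(q-[120,130]+.5)*5-.5
print("top",[T(proj(t,[*(p+off*v)[:2],z])[0]) for off,z in ((-52,283.6),(-36,283.6),(-36,240))])
# notch floor points by top/scene
S=lambda q:np.array([(q[0]+.5)/5-.5+360,(q[1]+.5)/5-.5+60])
for z in (236,240,244): print(z,[ (onz(s,S(q),z)-[622,245.6,0])@np.c_[u,v] for q in ((245,463),(375,433))])
E
```

```text
-52 [215.9 379.4] [205.9 451.5] [203.7 467.4]
-36 [245.9 372.7] [235.5 444.7] [233.2 460.5]
36 [377.5 343.7] [365.2 414.7] [362.4 430.3]
52 [406.  337.4] [393.3 408.2] [390.5 423.8]
top [array([304.3, 297.3]), array([274.8, 302.1]), array([290.7, 316.6])]
236 [array([-97.4, -26.7]), array([-97. ,  45.9])]
240 [array([-91.2, -31.9]), array([-90.8,  40.3])]
244 [array([-85., -37.]), array([-84.6,  34.6])]
```

The bar agrees with its predicted position to within about 1 mm and is square, over the notches. The notch floors read at about 243 mm, so I expect seating at a bar axis of roughly 248 to 252 mm. I'll lower it slowly, checking force.

```bash
python3 -m creep '[{"tx":0,"ty":0,"tz":-5,"rx":0,"ry":0,"rz":0,"fingers":255},{"tx":0,"ty":0,"tz":-10,"rx":0,"ry":0,"rz":0,"fingers":255},{"tx":0,"ty":0,"tz":-15,"rx":0,"ry":0,"rz":0,"fingers":255},{"tx":0,"ty":0,"tz":-18,"rx":0,"ry":0,"rz":0,"fingers":255},{"tx":0,"ty":0,"tz":-20,"rx":0,"ry":0,"rz":0,"fingers":255},{"tx":0,"ty":0,"tz":-22,"rx":0,"ry":0,"rz":0,"fingers":255},{"tx":0,"ty":0,"tz":-24,"rx":0,"ry":0,"rz":0,"fingers":255},{"tx":0,"ty":0,"tz":-24,"rx":0,"ry":0,"rz":0,"fingers":255}]'
python3 -m creep '[{"tx":0,"ty":0,"tz":0,"rx":0,"ry":0,"rz":0,"fingers":255}]'
python3 -m creep '[{"tx":0,"ty":0,"tz":-1,"rx":0,"ry":0,"rz":0,"fingers":255},{"tx":0,"ty":0,"tz":-1,"rx":0,"ry":0,"rz":0,"fingers":255}]'
python3 -m creep '[{"tx":0,"ty":0,"tz":-1,"rx":0,"ry":0,"rz":0,"fingers":255},{"tx":0,"ty":0,"tz":-1,"rx":0,"ry":0,"rz":0,"fingers":255}]'
python3 -m creep '[{"tx":0,"ty":0,"tz":-1,"rx":0,"ry":0,"rz":0,"fingers":255},{"tx":0,"ty":0,"tz":-1,"rx":0,"ry":0,"rz":0,"fingers":255}]'
```

```text
t: 12.3
ee_pos: [528.2, 229.9, 248.5]
orientation: [-1.286, 1.081, -1.081]
ft_force: [-0.4, -0.4, -3.7]
width: 8.4
t: 12.42
ee_pos: [528.3, 229.9, 248.8]
orientation: [-1.286, 1.081, -1.081]
ft_force: [0.5, 0.6, -4.3]
width: 8.1
t: 12.68
ee_pos: [528.2, 229.9, 247.7]
orientation: [-1.286, 1.081, -1.081]
ft_force: [-0.5, 0.3, -4.0]
width: 7.8
t: 12.92
ee_pos: [528.2, 229.8, 246.6]
orientation: [-1.286, 1.081, -1.081]
ft_force: [-0.0, -0.8, -4.7]
width: 8.2
t: 13.18
ee_pos: [528.2, 229.9, 245.6]
orientation: [-1.286, 1.081, -1.081]
ft_force: [-0.5, 0.2, -4.7]
width: 7.9
```

```bash
python3 -m creep '[{"tx":0,"ty":0,"tz":-1,"rx":0,"ry":0,"rz":0,"fingers":255},{"tx":0,"ty":0,"tz":-1,"rx":0,"ry":0,"rz":0,"fingers":255}]'
python3 -m creep '[{"tx":0,"ty":0,"tz":-1,"rx":0,"ry":0,"rz":0,"fingers":255},{"tx":0,"ty":0,"tz":-1,"rx":0,"ry":0,"rz":0,"fingers":255}]'
python3 -m creep '[{"tx":0,"ty":0,"tz":-1,"rx":0,"ry":0,"rz":0,"fingers":255},{"tx":0,"ty":0,"tz":-1,"rx":0,"ry":0,"rz":0,"fingers":255}]'
```

```text
t: 13.42
ee_pos: [528.1, 229.8, 244.6]
orientation: [-1.286, 1.081, -1.081]
ft_force: [0.6, 0.3, -4.1]
width: 8.1
t: 13.68
ee_pos: [528.1, 229.8, 243.6]
orientation: [-1.286, 1.081, -1.081]
ft_force: [-0.3, -0.1, -3.8]
width: 8.3
t: 13.92
ee_pos: [528.2, 229.8, 242.6]
orientation: [-1.286, 1.081, -1.081]
ft_force: [-0.5, 0.5, -4.5]
width: 8.1
```

```bash
python3 -m creep '[{"tx":0,"ty":0,"tz":-1,"rx":0,"ry":0,"rz":0,"fingers":255},{"tx":0,"ty":0,"tz":-1,"rx":0,"ry":0,"rz":0,"fingers":255}]'
python3 -m creep '[{"tx":0,"ty":0,"tz":-1,"rx":0,"ry":0,"rz":0,"fingers":255},{"tx":0,"ty":0,"tz":-1,"rx":0,"ry":0,"rz":0,"fingers":255}]'
```

```text
t: 14.18
ee_pos: [528.1, 229.8, 241.6]
orientation: [-1.286, 1.081, -1.081]
ft_force: [0.5, 0.7, -3.8]
width: 8.0
t: 14.42
ee_pos: [528.1, 229.9, 240.6]
orientation: [-1.286, 1.081, -1.081]
ft_force: [-0.2, -0.6, -4.8]
width: 7.8
```

Still no contact, with the bar axis at about 251.6 mm. I'll continue and then look.

```bash
python3 -m creep '[{"tx":0,"ty":0,"tz":-1,"rx":0,"ry":0,"rz":0,"fingers":255},{"tx":0,"ty":0,"tz":-1,"rx":0,"ry":0,"rz":0,"fingers":255}]'
python3 -m creep '[{"tx":0,"ty":0,"tz":-1,"rx":0,"ry":0,"rz":0,"fingers":255},{"tx":0,"ty":0,"tz":-1,"rx":0,"ry":0,"rz":0,"fingers":255}]'
python3 - <<'E'
from h import *
s=cam("scene");crop(s,380,100,90,110,6,"s_e.png")
E
```

```text
t: 14.68
ee_pos: [528.3, 229.9, 239.8]
orientation: [-1.286, 1.081, -1.081]
ft_force: [-0.7, 0.4, -3.0]
width: 8.1
t: 14.92
ee_pos: [528.3, 229.9, 238.8]
orientation: [-1.286, 1.081, -1.081]
ft_force: [-1.1, 0.8, -2.0]
width: 7.9
```

View pics/s_e.png

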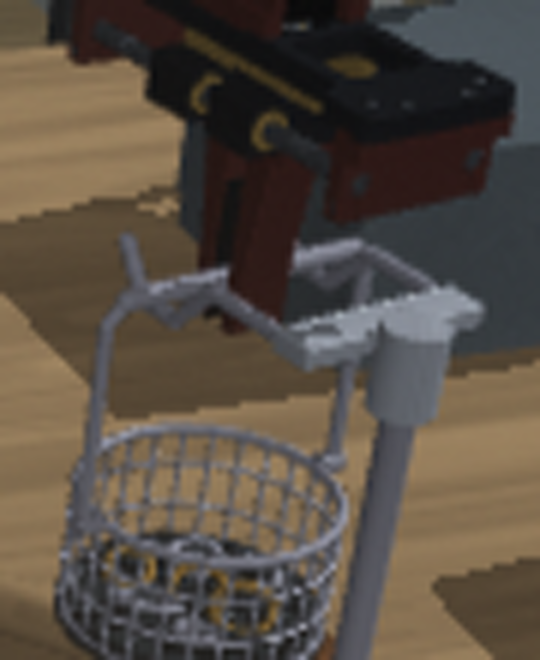

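Contact: the wrist load has dropped from about 4.3 to 2.0 N. In the image the bar sits about one bar-radius above the middle of the near notch floor (crop 160,295). I'll continue gently.

```bash
python3 -m creep '[{"tx":0,"ty":0,"tz":-0.5,"rx":0,"ry":0,"rz":0,"fingers":255},{"tx":0,"ty":0,"tz":-0.5,"rx":0,"ry":0,"rz":0,"fingers":255}]'
python3 -m creep '[{"tx":0,"ty":0,"tz":-0.5,"rx":0,"ry":0,"rz":0,"fingers":255},{"tx":0,"ty":0,"tz":-0.5,"rx":0,"ry":0,"rz":0,"fingers":255}]'
```

```text
t: 15.22
ee_pos: [528.3, 229.9, 238.3]
orientation: [-1.286, 1.081, -1.081]
ft_force: [-1.0, -0.2, -0.7]
width: 8.4
t: 15.48
ee_pos: [528.3, 229.9, 237.8]
orientation: [-1.286, 1.081, -1.081]
ft_force: [-0.8, -0.5, -0.1]
width: 8.1
```

```bash
python3 -m creep '[{"tx":0,"ty":0,"tz":0,"rx":0,"ry":0,"rz":0,"fingers":255}]'
python3 -m creep '[{"tx":0,"ty":0,"tz":0,"rx":0,"ry":0,"rz":0,"fingers":255}]'
python3 -m creep '[{"tx":0,"ty":0,"tz":0,"rx":0,"ry":0,"rz":0,"fingers":255}]'
```

```text
t: 15.6
ee_pos: [528.3, 229.9, 237.8]
orientation: [-1.286, 1.081, -1.081]
ft_force: [-0.7, -0.6, 0.4]
width: 8.2
t: 15.72
ee_pos: [528.3, 229.9, 237.7]
orientation: [-1.286, 1.081, -1.081]
ft_force: [-0.3, -0.8, -0.3]
width: 8.0
t: 15.85
ee_pos: [528.3, 229.9, 237.8]
orientation: [-1.286, 1.081, -1.081]
ft_force: [-0.8, 0.5, 0.0]
width: 8.1
```

The hook now carries the full load, with the wrist at about 0 N. Opening slowly.

```bash
python3 -m creep '[{"tx":0,"ty":0,"tz":0,"rx":0,"ry":0,"rz":0,"fingers":225},{"tx":0,"ty":0,"tz":0,"rx":0,"ry":0,"rz":0,"fingers":210},{"tx":0,"ty":0,"tz":0,"rx":0,"ry":0,"rz":0,"fingers":180},{"tx":0,"ty":0,"tz":0,"rx":0,"ry":0,"rz":0,"fingers":150},{"tx":0,"ty":0,"tz":0,"rx":0,"ry":0,"rz":0,"fingers":120},{"tx":0,"ty":0,"tz":0,"rx":0,"ry":0,"rz":0,"fingers":120},{"tx":0,"ty":0,"tz":0,"rx":0,"ry":0,"rz":0,"fingers":120},{"tx":0,"ty":0,"tz":0,"rx":0,"ry":0,"rz":0,"fingers":120}]'
python3 - <<'E'
from h import *
s=cam("scene");crop(s,380,100,90,110,6,"s_f.png")
E
```

```text
t: 16.85
ee_pos: [528.2, 229.9, 237.7]
orientation: [-1.286, 1.081, -1.081]
ft_force: [0.2, 0.4, 0.6]
width: 46.6
```

View pics/s_f.png

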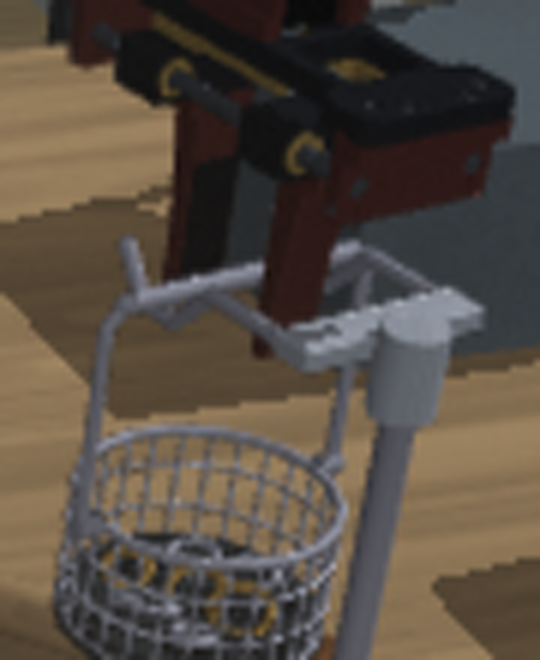

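The bar hangs in both notches and the fingers stand clear on either side. I'll lift straight out.

```bash
python3 -m creep '[{"tx":0,"ty":0,"tz":5,"rx":0,"ry":0,"rz":0,"fingers":120},{"tx":0,"ty":0,"tz":15,"rx":0,"ry":0,"rz":0,"fingers":120},{"tx":0,"ty":0,"tz":30,"rx":0,"ry":0,"rz":0,"fingers":120},{"tx":0,"ty":0,"tz":55,"rx":0,"ry":0,"rz":0,"fingers":120},{"tx":0,"ty":0,"tz":85,"rx":0,"ry":0,"rz":0,"fingers":120},{"tx":-20,"ty":0,"tz":120,"rx":0,"ry":0,"rz":0,"fingers":120},{"tx":-60,"ty":-20,"tz":150,"rx":0,"ry":0,"rz":0,"fingers":120},{"tx":-90,"ty":-60,"tz":150,"rx":0,"ry":0,"rz":0,"fingers":120},{"tx":-110,"ty":-110,"tz":150,"rx":0,"ry":0,"rz":0,"fingers":120},{"tx":-110,"ty":-150,"tz":150,"rx":0,"ry":0,"rz":0,"fingers":120}]'
python3 -m creep '[{"tx":0,"ty":-50,"tz":0,"rx":0,"ry":0,"rz":0,"fingers":120},{"tx":0,"ty":-100,"tz":0,"rx":0,"ry":0,"rz":0,"fingers":120},{"tx":0,"ty":-130,"tz":0,"rx":0,"ry":0,"rz":0,"fingers":120},{"tx":0,"ty":-130,"tz":0,"rx":0,"ry":0,"rz":0,"fingers":120},{"tx":0,"ty":-130,"tz":0,"rx":0,"ry":0,"rz":0,"fingers":120},{"tx":0,"ty":-130,"tz":0,"rx":0,"ry":0,"rz":0,"fingers":120},{"tx":0,"ty":-130,"tz":0,"rx":0,"ry":0,"rz":0,"fingers":120},{"tx":0,"ty":-130,"tz":0,"rx":0,"ry":0,"rz":0,"fingers":120}]'
python3 - <<'E'
from h import *
s=cam("scene");t=cam("top");crop(s,380,100,90,110,6,"s_g.png");crop(t,120,130,120,120,5,"t_g.png")
cv2.imwrite("pics/scene_g.png",s["pixels"])
d=cv2.absdiff(t["pixels"],cv2.imread("pics/top0.png")); cv2.imwrite("pics/diff.png",d*3)
E
```

```text
t: 18.15
ee_pos: [416.8, 78.7, 389.2]
orientation: [-1.285, 1.079, -1.081]
ft_force: [0.0, 0.0, 0.4]
width: 46.5
t: 19.15
ee_pos: [418.2, -49.6, 387.6]
orientation: [-1.287, 1.08, -1.08]
ft_force: [0.6, 0.0, -0.1]
width: 47.1
```

View pics/s_g.png

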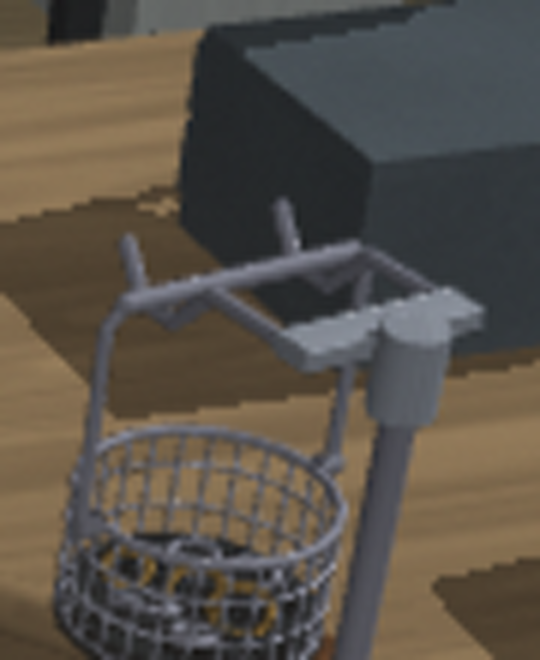

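View pics/t_g.png

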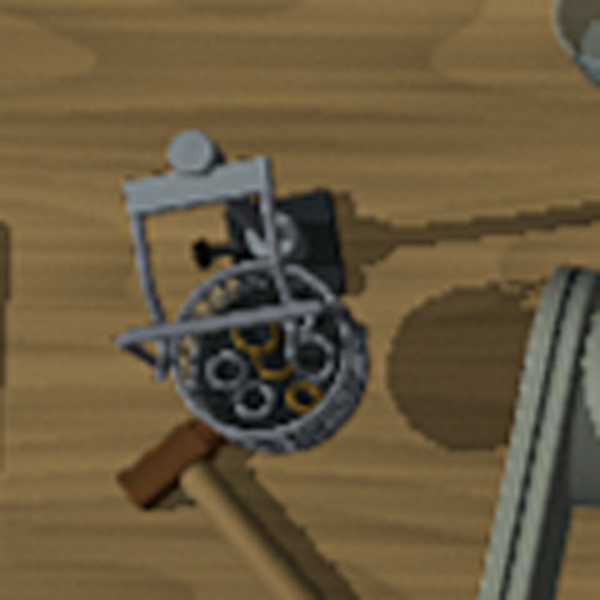

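View pics/scene_g.png

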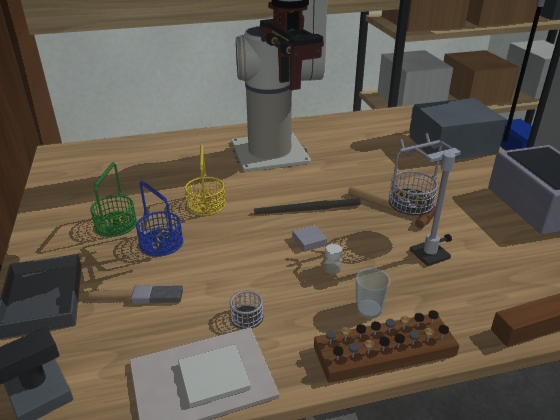

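Both pictures show the bar lying in both notches with the basket hanging below it, and nothing else moved. I'll check the numbers and whether it is still.

```bash
python3 - <<'E'
from h import *
np.set_printoptions(precision=1,suppress=True)
s=cam("scene");t=cam("top")
S=lambda q:np.array([(q[0]+.5)/6-.5+380,(q[1]+.5)/6-.5+100]);T=lambda q:np.array([(q[0]+.5)/5-.5+120,(q[1]+.5)/5-.5+130])
a,e1=tri(s,S((129,300)),t,T((338,308)));b,e2=tri(s,S((362,245)),t,T((123,341)))
u=np.array([np.cos(.174),np.sin(.174),0]);v=np.array([-u[1],u[0],0])
m=(a+b)/2-[622,245.6,0]; print(a,b,e1,e2,"mid",m@u,m@v,m[2],"len",np.linalg.norm(b-a),"yaw",np.arctan2(-(b-a)[0],(b-a)[1]))
# rim centre from top at expected rim height
r=onz(t,T((268,357)),249-93); print("rim ctr in stand",(r-[622,245.6,0])@u,(r-[622,245.6,0])@v)
p=cv2.imread("pics/scene_g.png"); print("still:",cv2.absdiff(p,s["pixels"])[120:220,380:450].max())
i0=cv2.imread("pics/scene0.png"); g=cv2.absdiff(i0,s["pixels"]).max(2)
for n,(x,y) in dict(block=(310,237),jar=(333,258),small=(247,308),mandrel=(305,207),beaker=(371,292),mallet=(425,218),brush=(158,294)).items(): print(n,int((g[y-12:y+12,x-12:x+12]>40).sum()))
E
```

```text
[539.6 171.7 250.1] [518.  284.9 249.1] 11.03689182379546 1.2053097138905569 mid -94.77335902546962 -0.9533316742855007 249.60185173941633 len 115.26367244793983 yaw 0.18898885098915252
rim ctr in stand -99.30705921965126 -4.642470319469524
still: 2
block 0
jar 40
small 0
mandrel 3
beaker 0
mallet 108
brush 0
```

```bash
python3 - <<'E'
from workcell import ctrl
print(ctrl.close_job())
E
```

```text
the job is handed in; nothing more can be done
None
```

The basket is hanging by its bail's crossbar in both notches of the hook, and the job is handed in at about 19 s of the 72 s allowed. No verdict was reported.

I caged the bar loosely between the fingers, swung the bail upright without visibly moving the basket, then gripped and lifted it (about 4.3 N at the wrist). I brought it in from the front over the prongs. The bar touched at a height of about 251 mm. I let the load down in steps of 1 mm, then 0.5 mm, until the wrist read about 0 N, then opened the fingers and backed away.

| Last check | Measured | Required |
|---|---|---|
| Bar middle, distance out from the rod | about 95 mm | 78 to 112 mm |
| Bar middle, off the midline | about 1 mm | within 15 mm |
| Bar height | about 250 mm | basket more than 30 mm above the bench (underside about 97 mm) |
| Bar out of square with the stand | about 0.02 rad | within 0.15 rad |
| Basket tilt (rough, from the rim centre) | about 0.05 to 0.07 rad | within 0.2 rad |
| Movement between two pictures | none visible | at rest |

- **Disagreement:** one bar end triangulated poorly. The two views missed each other by 11 mm, and the bar came out 115 mm long instead of 104 mm. The yaw and midline figures are therefore rough, though they agree with the tool pose at release.
- **Bystanders:** the block, small basket, beaker and brush showed no change in the pictures, and the mandrel almost none. The patches around the jar and mallet did change. I put that down to the basket's shadow on the jar and the hung basket partly hiding the mallet, and both look unmoved in the picture.

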